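Draw the slim sanding drum from its stand

TASK

A tight inside curve is to be sanded next. Draw the slim sanding drum straight up out of the light plywood stand without tipping or dragging the stand, and set it down gently (not dropped) on its end, upright, in the shallow grey tray. Leave the wide drum seated in the stand and the stand standing where it was.

Things in the scene. Friction and masses are not known exactly. Their poses are not given: they have to be found in the camera images.
- slim_drum: The slim sanding drum: a straight upright cylinder 30 mm in diameter and 110 mm long (dark rubber core, brown abrasive sleeve on its upper part), with a small steel nut 12 mm wide and 6 mm high on top; about 80 g. It stands loosely in one of the stand's two wells, either one, with its upper 75 mm showing. Origin: centre of its underside, z along its axis upwards.
- wide_drum: The wide sanding drum, to be left alone: an abrasive-covered cylinder 54 mm in diameter and 70 mm high above a 30 mm hub 40 mm long that sits in the other well; nut on top as on the slim one, same total height. Its underside of the 54 mm part lies 5 mm above the stand's top. Origin: centre of the hub's underside, z up.
- stand: Light free-standing plywood stand, about 150 g: 56 mm (its x) by 170 mm (its y) and 75 mm high, not fastened, tips easily. Two wells 34 mm in diameter and 35 mm deep lie on its y axis at y = -45 and +45 mm; their floors are 40 mm above the bench. Origin: centre of its underside at bench level, z up.
- tray_in (a point): Centre of the inner floor of the shallow grey sheet-metal tray, 160 by 160 mm outside, 18 mm high, walls and floor 5 mm thick (inside 150 by 150 mm, floor 5 mm above the bench). The tray is fixed and empty; x and y along its sides, z up.
Things that resemble listed ones, but are neither listed nor needed, are in the scene too. Several things look just like the part that bears tray_in: the one meant starts farthest to the robot's right.

How it is judged (in metres and radians):
On the way:
1. the slim drum is drawn up clear of its well, the stand upright and the wide drum still seated (z of slim_drum in the frame of stand above 0.08 m and angle between stand's own z axis and vertical below 0.17 rad and z of wide_drum in the frame of stand below 0.05 m), for 0.2 s.
At the end, for the whole second after the job is handed in: The slim drum stands at rest within the tray walls, upright within 10 degrees, underside within 6 mm of the tray floor; the stand is upright within 6 degrees and within 20 mm of its start; the wide drum is still in its well (raised under 10 mm, within 11 degrees of upright) (x of slim_drum in the frame of tray_in between -0.075 and 0.075 m and y of slim_drum in the frame of tray_in between -0.075 and 0.075 m and z of slim_drum in the frame of tray_in below 0.006 m and angle between slim_drum's own z axis and vertical below 0.17 rad and linear speed of slim_drum below 0.03 m/s and distance of stand from where it was at the start of the episode below 0.02 m and angle between stand's own z axis and vertical below 0.1 rad and z of wide_drum in the frame of stand below 0.05 m and angle between wide_drum's own z axis and vertical below 0.2 rad); the robot touches nothing.
It fails at once if the stand is tipped by more than 10 degrees (angle between stand's own z axis and vertical above 0.175 rad).
It fails at once if the wide drum is pulled out of its well (raised more than 20 mm) (z of wide_drum in the frame of stand above 0.06 m).
It fails at once if the slim drum is let go over the tray with its underside more than 25 mm above the tray floor (horizontal distance between slim_drum and tray_in below 0.1 m and z of slim_drum in the frame of tray_in above 0.025 m and contact force between the fingers and slim_drum below 0.05 N).
It also fails if it takes over 51 s, if anything falls off the work surface, if the arm or the gripper's body presses on something with over 40 N, if the wrist force passes 120 N, or if a joint passes its speed limit or range.

ROBOT

A 6-joint arm with a two-finger parallel gripper is mounted at the origin on the work surface. World frame = base frame: x ahead of the robot, y to its left, z up, the work surface at z = 0. Lengths are in m, angles in degrees, forces in N, time in s.
With the tool pointing down it reaches from about 0.375 to 0.9 m from the base axis. Payload 3.1 kg.
Tool frame: the origin (TCP) lies on the centre line of the jaws, within the pads' length; the fingertips stand 19 mm ahead of it and the grasp point (between the pads) is the TCP; z points along the fingers, y is the direction in which the jaws open and shut (so a half turn about z gives the same grasp; the last joint's range is limited). The gripper opens to 87 mm and grips with 3 to 60 N. Pads are 19 mm wide; open, the fingers measure 117 mm over their backs; the gripper's body (75 mm by 190 mm) begins 51 mm behind the grasp point.
Start: joints at [-81.159, 30.224, 82.088, -0, 67.689, -10.227], TCP at [0.204, -0.591, 0.242] pointing down, gripper open.
Joint ranges: [-176.69, 176.69], [-43.24, 126.21], [12.49, 139.97], [-82, 262], [0, 151.66], [-163.58, 163.58]. Speed limits (degrees/s): [159.86, 159.86, 180, 180, 180, 180].

INTERFACE

Orientations are given as a 3x3 rotation matrix whose columns are the frame's x, y, z axes.
In Python, from rig import bot gives the robot as it stands.
- The arm moves only by the tool carry_out, never from a script. Its argument "targets" is a list of rows, each a list of 6 numbers: the shift along the tool's x, y, z each as a share of 200 mm, from -1 to 1, then the turn, a rotation vector about the tool's x, y, z each as a share of pi/2 rad, from -1 to 1. In form: [[dx, dy, dz, ax, ay, az], ...]. A call has 1 to 20 rows; each row is the pose to reach, as a shift and turn from the pose measured when the call began, along the tool's axes at that moment; what a row does not reach only later rows make up. A row lasts 1/8 s, in which the tool goes at most 62.5 mm and 10.7 degrees, less where a joint would pass 70% of its speed; a pose out of reach is approached as far as the arm can. A call with a number of a shift or a turn outside -1 to 1 is refused whole. A call with a gripper value outside its range is refused whole. "jaw" is the gripper's target within -1 to 1 (fully open at 1, half-way at 0, shut at -1), set as the call begins (left out, the last holds). The fingers move at their own pace and stop on an object; the grip force is fixed at half the most. Time passes only in rows, so rows that repeat a pose let the fingers close. It gives the time, the measured TCP pose, the force and the opening at its end, in the units of the state.
- bot.read_state(): the state, without advancing time (a new reading comes with each control period).
- bot.capture(name): name is "scene" or "side" or "wrist"; returns the picture (480x640x3 uint8, blue, green, red); there is no depth.
- bot.camera_info(name): a dict with "camera_matrix" (3x3 intrinsics, pixels), "view" (4x4, takes a point from world to camera coordinates); the wrist camera has in their place "mount" (4x4, takes a point from camera to tool coordinates, whose origin is the TCP and whose axes are the flange's). Camera axes: x right, y down, z forward; pixel columns grow to the right and rows downward; lengths in m; the calibration is good to about 2 mm. The wrist camera is an equidistant fisheye: a pixel r from the principal point sees the ray r / f radians off the axis. A picture is of the moment at which its call begins: read the wrist's pose just before it. camera_info takes no time and is no camera call.
- bot.hand_in(): hands the job in, once; it reports no verdict.
The state is a dict: "time_s": time; "joint_positions": joint angles; "qvel": joint speeds; "tau": joint torques, N m; "position": TCP position; "tcp_rot": TCP orientation; "force": force on the tool from outside, world axes, zero at the start; "moment": the same for the moment, N m; "opening": opening from 0.0 (shut) to 1.0 (fully open).
Only numpy, scipy, OpenCV 4.12 (cv2) and the standard library are available. Lean on these libraries where they do the work, as an engineer would, in place of code of your own. Each camera call takes 0.05 s, during which the arm holds its last target.

## Working session

There is one attempt and no reset: what is moved stays moved. The work goes in short steps, Python scripts to look and compute and a tool call to move; the robot and the scene stay as the last step left them, time stands still between calls to the robot, and variables do not carry over. Pictures are saved under pics/ and viewed, and the job is handed in when it is done.

Besides the shell and the picture viewer there is one more tool, called after "Call:" by a JSON object that holds its "fn" and its "kwargs". carry_out: Moves the arm, as the interface text tells. Shift numbers are shares of 200 mm and turn numbers shares of pi/2 rad, none past 1 either way. Its arguments: {"type":"object","properties":{"targets":{"type":"array"},"jaw":{"type":"number"}},"required":["targets"]}

```bash
mkdir -p pics; python3 - <<'E'
from rig import bot
import cv2,numpy as np
np.set_printoptions(precision=4,suppress=True)
s=bot.read_state();print(s)
for n in ["scene","side","wrist"]:
    im=bot.capture(n);cv2.imwrite(f"pics/{n}0.png",im)
    print(n,bot.camera_info(n))
E
```

```text
{'time_s': 0.0, 'joint_positions': array([-81.1591,  30.2768,  82.1566,   0.0018,  67.6888, -10.2258]), 'qvel': array([ 0.0798,  0.0009,  0.1177,  0.0056, -0.0479, -0.0841]), 'tau': array([  0.0011, -44.004 , -17.6591,   0.0632,   0.058 ,  -0.0002]), 'position': array([ 0.2041, -0.59  ,  0.2406]), 'tcp_rot': array([[ 0.9451,  0.3267, -0.0003],
       [ 0.3267, -0.9451,  0.0021],
       [ 0.0004, -0.0021, -1.    ]]), 'force': array([ 0.1358,  0.9942, -0.4071]), 'moment': array([ 0.02  ,  0.0235, -0.0038]), 'opening': 1.0043219629353337}
scene {'camera_matrix': array([[508.1499,   0.    , 319.4586],
       [  0.    , 508.1499, 245.4759],
       [  0.    ,   0.    ,   1.    ]]), 'view': array([[ 0.8238,  0.5664, -0.0242, -0.3554],
       [ 0.2895, -0.457 , -0.841 , -0.0953],
       [-0.4874,  0.6858, -0.5404,  1.0625],
       [ 0.    ,  0.    ,  0.    ,  1.    ]])}
side {'camera_matrix': array([[513.3995,   0.    , 322.5431],
       [  0.    , 513.3995, 237.6571],
       [  0.    ,   0.    ,   1.    ]]), 'view': array([[-0.96  , -0.2801, -0.0064,  0.4102],
       [-0.1294,  0.4634, -0.8766,  0.1285],
       [ 0.2485, -0.8407, -0.4811,  0.8116],
       [ 0.    ,  0.    ,  0.    ,  1.    ]])}
wrist {'camera_matrix': array([[371.6483,   0.    , 325.2806],
       [  0.    , 371.6483, 238.9388],
       [  0.    ,   0.    ,   1.    ]]), 'mount': array([[ 0.0003, -0.9579, -0.287 ,  0.0795],
       [ 1.    , -0.    ,  0.0009, -0.0008],
       [-0.0009, -0.287 ,  0.9579, -0.1427],
       [ 0.    ,  0.    ,  0.    ,  1.    ]])}
```

View pics/scene0.png

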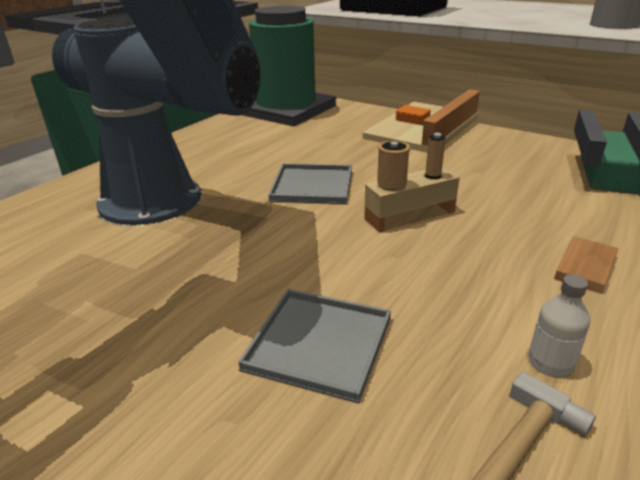

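View pics/side0.png

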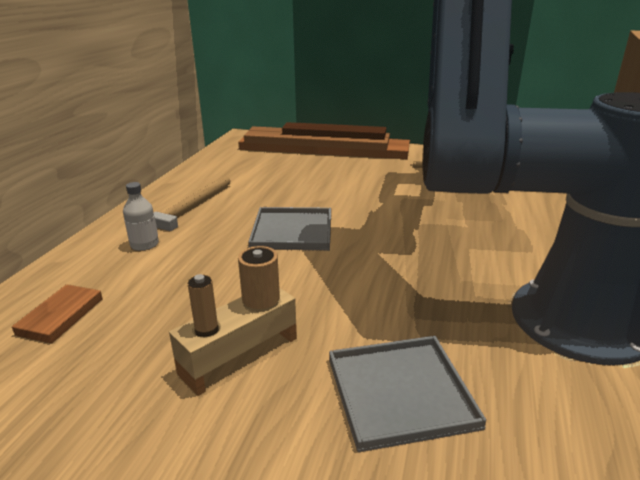

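View pics/wrist0.png

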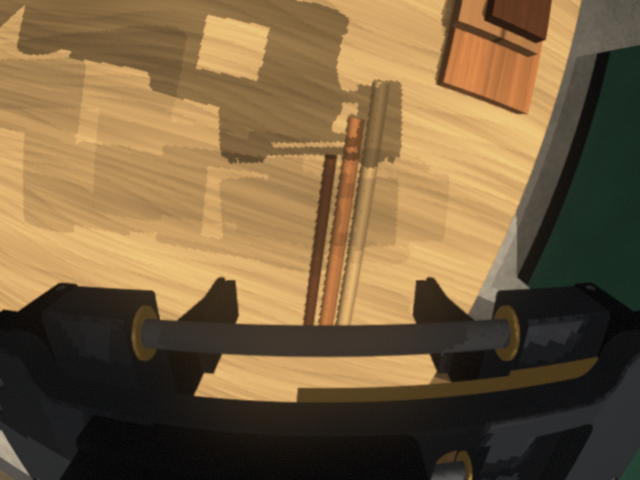

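The scene view shows the stand at about (412,200), with the wide drum at (393,165) and the slim drum at (435,155). The trays are at (318,342) and (312,183). The side view shows the slim drum at (203,305), the wide drum at (260,280), and the trays at (291,228) and (404,390). I'll enlarge these to measure.

```bash
cat > h.py <<'E'
from rig import bot
import cv2,numpy as np
np.set_printoptions(precision=4,suppress=True)
def cam(n):
    c=bot.camera_info(n);return c["camera_matrix"],c["view"]
def proj(n,p):
    K,V=cam(n);q=V[:3,:3]@np.array(p)+V[:3,3];q=K@q;return q[:2]/q[2]
def onz(n,uv,z):
    K,V=cam(n);R,t=V[:3,:3],V[:3,3];d=R.T@np.linalg.solve(K,[uv[0],uv[1],1]);o=-R.T@t
    return o+d*(z-o[2])/d[2]
def tri(us,ns=("scene","side")):
    A=[];
    for n,u in zip(ns,us):
        K,V=cam(n);P=K@V[:3];A+= [u[0]*P[2]-P[0],u[1]*P[2]-P[1]]
    X=np.linalg.svd(np.array(A))[2][-1];return X[:3]/X[3]
def crop(src,dst,x,y,w,h,f):
    im=cv2.imread(src)[y:y+h,x:x+w];im=cv2.resize(im,None,fx=f,fy=f,interpolation=cv2.INTER_CUBIC);cv2.imwrite(dst,im)
E
python3 - <<'E'
from h import *
crop("pics/scene0.png","pics/c1.png",350,120,130,110,6)
crop("pics/side0.png","pics/c2.png",165,240,140,150,4)
for n,ps in (("scene",[(289,293),(389,311),(361,393),(244,366)]),("side",[(259,209),(331,209),(331,247),(250,246)])):
    print(n,[onz(n,p,.018) for p in ps])
for n,ps in (("scene",[(277,166),(352,167),(348,201),(271,200)]),("side",[(331,346),(435,341),(480,427),(358,441)])):
    print(n,[onz(n,p,.018) for p in ps])
E
```

```text
scene [array([ 0.4525, -0.1099,  0.018 ]), array([ 0.5965, -0.066 ,  0.018 ]), array([ 0.6386, -0.2147,  0.018 ]), array([ 0.4948, -0.2577,  0.018 ])]
side [array([ 0.6322, -0.2029,  0.018 ]), array([ 0.4794, -0.2452,  0.018 ]), array([ 0.4347, -0.0833,  0.018 ]), array([ 0.5856, -0.0451,  0.018 ])]
scene [array([0.1472, 0.2447, 0.018 ]), array([0.2945, 0.3282, 0.018 ]), array([0.3725, 0.1855, 0.018 ]), array([0.2405, 0.1084, 0.018 ])]
side [array([0.3591, 0.1904, 0.018 ]), array([0.2178, 0.1391, 0.018 ]), array([0.1521, 0.2806, 0.018 ]), array([0.2858, 0.3396, 0.018 ])]
```

View pics/c1.png

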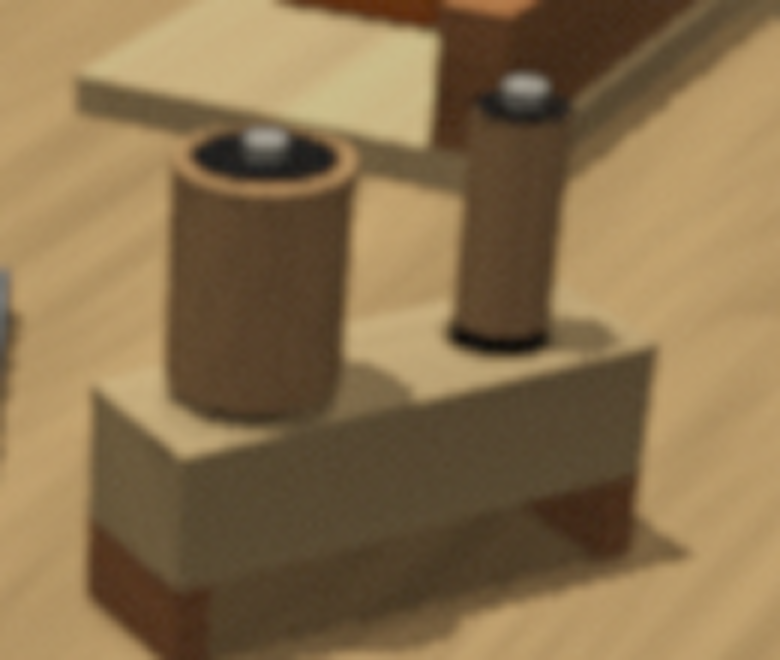

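View pics/c2.png

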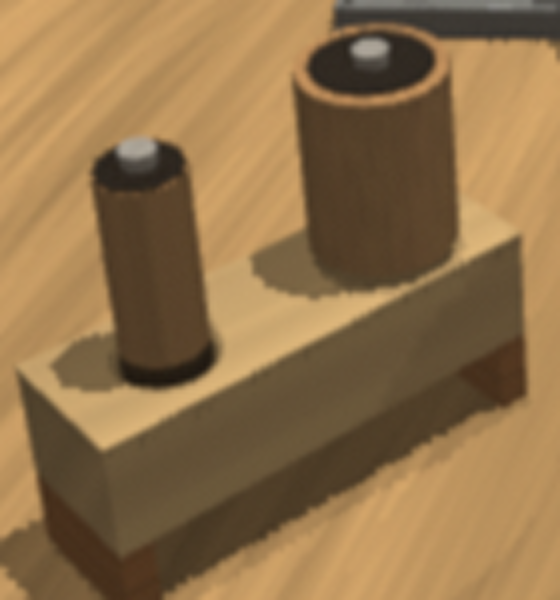

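```bash
python3 - <<'E'
from h import *
a=lambda x,y:((x+.5)/6-.5+350,(y+.5)/6-.5+120)
b=lambda x,y:((x+.5)/4-.5+165,(y+.5)/4-.5+240)
s=tri([a(526,82),b(137,148)]);w=tri([a(267,138),b(370,48)])
print("nut tops",s,w, "d",np.linalg.norm(s-w))
print("collar top centre z.150", onz("scene",a(521,102),.15),onz("side",b(139,165),.15))
print("base collar centre z.075", onz("scene",a(500,330),.075),onz("side",b(167,355),.075))
print("stand top corners scene",[onz("scene",a(*p),.075) for p in [(95,388),(185,460),(655,347)]])
print("stand top corners side",[onz("side",b(*p),.075) for p in [(20,370),(103,450),(520,238)]])
# wrist coverage
st=bot.read_state();ci=bot.camera_info("wrist");K=ci["camera_matrix"];M=ci["mount"]
for u in [(0,0),(320,0),(500,0),(0,150),(0,240)]:
    d=np.array([(u[0]-K[0,2])/K[0,0],(u[1]-K[1,2])/K[0,0]]);r=np.linalg.norm(d)
    v=np.array([*(d/r*np.sin(r)),np.cos(r)]);R=st["tcp_rot"]
    o=R@M[:3,3]+st["position"];dd=R@M[:3,:3]@v;print(u,o-dd*o[2]/dd[2])
E
```

```text
nut tops [0.5093 0.2662 0.1568] [0.4636 0.1883 0.1561] d 0.09035478051639392
collar top centre z.150 [0.5083 0.2674 0.15  ] [0.5095 0.2655 0.15  ]
base collar centre z.075 [0.5089 0.2682 0.075 ] [0.5093 0.2656 0.075 ]
stand top corners scene [array([0.4218, 0.1658, 0.075 ]), array([0.468 , 0.1383, 0.075 ]), array([0.5545, 0.2816, 0.075 ])]
stand top corners side [array([0.5521, 0.2858, 0.075 ]), array([0.5066, 0.3131, 0.075 ]), array([0.4185, 0.1714, 0.075 ])]
(0, 0) [ 0.3529 -0.0523  0.    ]
(320, 0) [ 0.4104 -0.5122  0.    ]
(500, 0) [ 0.4951 -0.6935  0.    ]
(0, 150) [ 0.1447 -0.1345  0.    ]
(0, 240) [ 0.0117 -0.1472  0.    ]
```

```bash
cat >> h.py <<'E'
from scipy.spatial.transform import Rotation as Ro
def goal_R(yawy_deg):  # tool y heading, z down
    a=np.radians(yawy_deg);y=np.array([np.cos(a),np.sin(a),0]);z=np.array([0,0,-1.]);return np.stack([np.cross(y,z),y,z],1)
def row(p,yaw):
    s=bot.read_state();R=s["tcp_rot"];d=R.T@(np.array(p)-s["position"])/.2
    r=Ro.from_matrix(R.T@goal_R(yaw)).as_rotvec()/(np.pi/2)
    print("t",s["time_s"],"pos",s["position"],"F",s["force"],"row",np.round(np.r_[d,r],4));return np.r_[d,r]
def wpix(u,z):
    st=bot.read_state();ci=bot.camera_info("wrist");K=ci["camera_matrix"];M=ci["mount"]
    d=np.array([(u[0]-K[0,2])/K[0,0],(u[1]-K[1,2])/K[0,0]]);r=np.linalg.norm(d)
    v=np.array([*(d/r*np.sin(r)),np.cos(r)]);R=st["tcp_rot"]
    o=R@M[:3,3]+st["position"];dd=R@M[:3,:3]@v;return o+dd*(z-o[2])/dd[2]
E
python3 - <<'E'
from h import *
row((.35,-.45,.30),-30.4)
E
```

```text
t 0.15 pos [ 0.2041 -0.5901  0.2408] F [-1.4068 -0.679  -0.1674] row [ 0.9184 -0.4245 -0.2951 -0.001  -0.0006 -0.4504]
```

Call:
{"fn": "carry_out", "kwargs": {"targets": [[0.25,-0.1,-0.1,0,0,-0.1],[0.5,-0.2,-0.2,0,0,-0.2],[0.75,-0.32,-0.3,0,0,-0.3],[0.918,-0.425,-0.3,-0.001,-0.001,-0.4],[0.918,-0.425,-0.3,-0.001,-0.001,-0.45],[0.918,-0.425,-0.3,-0.001,-0.001,-0.45]], "jaw": 1}}

```text
time_s: 0.9
position: [0.3502, -0.4494, 0.3009]
tcp_rot: [[0.506, 0.862, -0.001], [0.862, -0.506, -0.0], [-0.001, -0.0, -1.0]]
force: [0.6, 0.4, -0.0]
opening: 1.003
```

```bash
python3 - <<'E'
from h import *
row((.42,-.25,.30),-30.4);row((.45,-.25,.30),-30.4)
E
```

```text
t 0.9 pos [ 0.3502 -0.4494  0.3009] F [ 0.6479  0.4235 -0.0323] row [ 1.0362 -0.2039  0.0039 -0.0003  0.0004 -0.0002]
t 0.9 pos [ 0.3502 -0.4494  0.3009] F [ 0.6479  0.4235 -0.0323] row [ 1.1122 -0.0746  0.0037 -0.0003  0.0004 -0.0002]
```

Call:
{"fn": "carry_out", "kwargs": {"targets": [[0.3,0,0,0,0,0],[0.6,0,0,0,0,0],[0.9,0,0,0,0,0],[1,0,0,0,0,0],[1,0,0,0,0,0]]}}

```text
time_s: 1.52
position: [0.4517, -0.2767, 0.3007]
tcp_rot: [[0.505, 0.863, -0.001], [0.863, -0.505, -0.001], [-0.001, -0.0, -1.0]]
force: [-0.1, -1.1, -0.3]
opening: 1.0
```

```bash
python3 - <<'E'
from h import *
row((.5,-.15,.30),-30.4)
cv2.imwrite("pics/w1.png",bot.capture("wrist"))
E
```

```text
t 1.525 pos [ 0.4517 -0.2767  0.3007] F [-0.0582 -1.1448 -0.3241] row [ 0.6686 -0.112   0.0026 -0.0003  0.0008  0.0005]
```

View pics/w1.png

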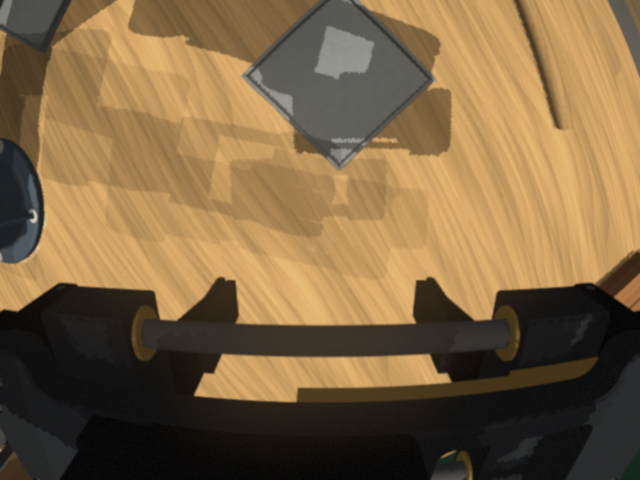

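The wrist view shows the tray with corners at (245,75), (434,77) and (340,168), and nothing farther to the right. So the tray at (0.54,-0.16) is the one meant. I'll continue to the drum.

```bash
python3 - <<'E'
from h import *
a,b,c=[wpix(p,.018) for p in [(245,75),(434,77),(340,168)]];print(a,b,c,"centre",(a+b)/2)
E
```

```text
[ 0.4467 -0.1053  0.018 ] [ 0.6335 -0.2149  0.018 ] [ 0.4843 -0.2549  0.018 ] centre [ 0.5401 -0.1601  0.018 ]
```

Call:
{"fn": "carry_out", "kwargs": {"targets": [[0.3,-0.04,0,0,0,0],[0.6,-0.08,0,0,0,0],[0.9,-0.12,0,0,0,0],[1,-0.15,0,0,0,0],[1,-0.15,0,0,0,0]]}}

```text
time_s: 2.2
position: [0.5271, -0.091, 0.3002]
tcp_rot: [[0.506, 0.862, -0.001], [0.862, -0.506, -0.002], [-0.003, -0.0, -1.0]]
force: [-0.8, 0.4, -0.7]
opening: 1.0
```

```bash
python3 - <<'E'
from h import *
row((.509,.2665,.30),-30.4)
E
```

```text
t 2.2 pos [ 0.5271 -0.091   0.3002] F [-0.8322  0.3803 -0.7421] row [ 1.4956 -0.9831 -0.0029 -0.      0.0016 -0.0003]
```

Call:
{"fn": "carry_out", "kwargs": {"targets": [[0.25,-0.16,0,0,0,0],[0.5,-0.33,0,0,0,0],[0.7,-0.49,0,0,0,0],[0.75,-0.6,0,0,0,0],[0.75,-0.6,0,0,0,0]]}}

```text
time_s: 2.82
position: [0.4993, 0.0979, 0.2997]
tcp_rot: [[0.507, 0.862, -0.002], [0.862, -0.507, -0.003], [-0.004, 0.0, -1.0]]
force: [0.1, -0.9, 0.2]
opening: 1.001
```

```bash
python3 - <<'E'
from h import *
row((.509,.2665,.30),-30.4)
cv2.imwrite("pics/w2.png",bot.capture("wrist"))
E
```

```text
t 2.825 pos [0.4993 0.0979 0.2997] F [ 0.054  -0.9178  0.173 ] row [ 0.7512 -0.3851 -0.004   0.0001  0.0023 -0.0005]
```

View pics/w2.png

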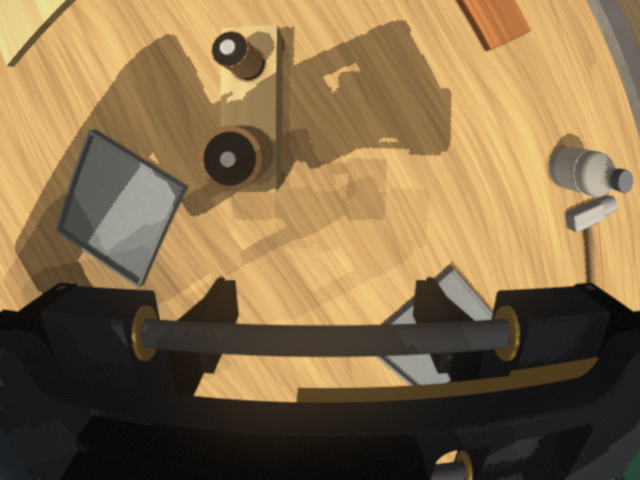

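The nut tops are at (228,46) on the slim drum and (228,159) on the wide one. The stand's axis runs along the image's vertical, so the jaws are perpendicular to it.

```bash
python3 - <<'E'
from h import *
print(wpix((228,46),.156),wpix((228,159),.156))
E
```

```text
[0.5112 0.2638 0.156 ] [0.4645 0.1866 0.156 ]
```

Call:
{"fn": "carry_out", "kwargs": {"targets": [[0.25,-0.13,0,0,0.001,0],[0.5,-0.26,0,0,0.002,0],[0.7,-0.37,0,0,0.002,0],[0.751,-0.385,0,0,0.002,0],[0.751,-0.385,0,0,0.002,0],[0.751,-0.385,0,0,0.002,0]]}}

```text
time_s: 3.62
position: [0.5107, 0.2636, 0.2992]
tcp_rot: [[0.51, 0.86, 0.001], [0.86, -0.51, -0.002], [-0.001, 0.001, -1.0]]
force: [0.2, -0.7, 0.0]
opening: 1.001
```

```bash
python3 - <<'E'
from h import *
row((.509,.2665,.18),-30.4)
for n in("wrist","scene","side"): cv2.imwrite(f"pics/{n}3.png",bot.capture(n))
E
```

```text
t 3.625 pos [0.5107 0.2636 0.2992] F [ 0.2255 -0.7449  0.0136] row [ 0.0088 -0.0153  0.5958  0.0009  0.0007 -0.0027]
```

View pics/wrist3.png

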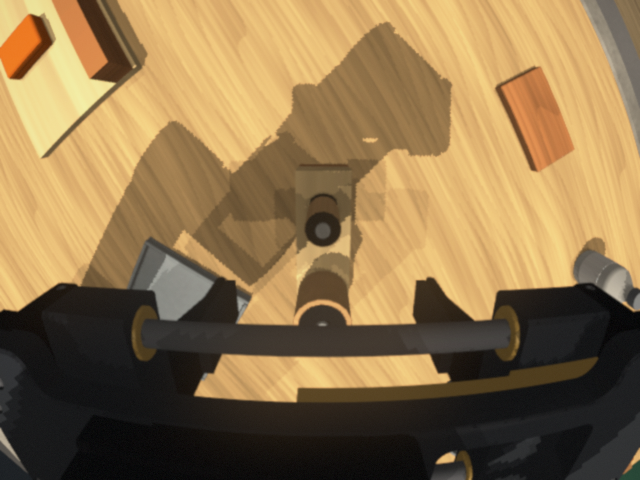

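View pics/side3.png

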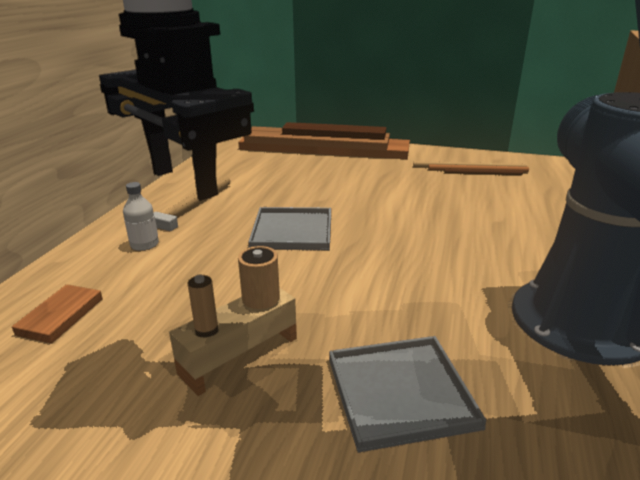

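```bash
python3 - <<'E'
from h import *
crop("pics/wrist3.png","pics/c3.png",280,150,90,110,6)
print(wpix((322.5,230),.156))
E
```

```text
[0.5093 0.2665 0.156 ]
```

View pics/c3.png

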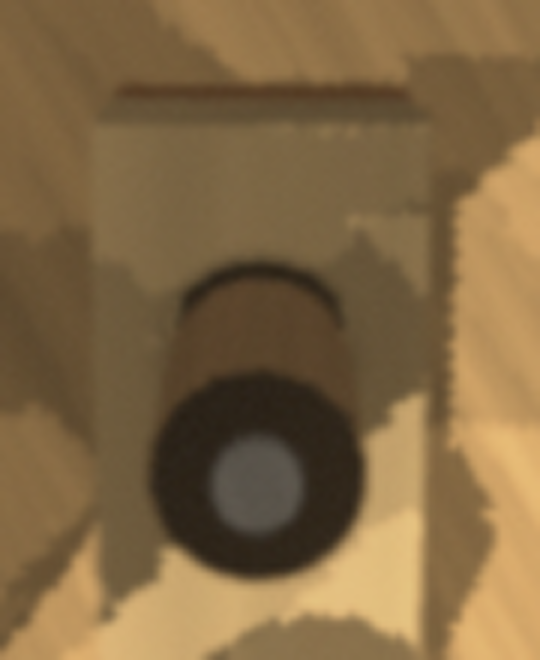

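Call:
{"fn": "carry_out", "kwargs": {"targets": [[0.009,-0.015,0.1,0.001,0.001,-0.003],[0.009,-0.015,0.3,0.001,0.001,-0.003],[0.009,-0.015,0.45,0.001,0.001,-0.003],[0.009,-0.015,0.6,0.001,0.001,-0.003],[0.009,-0.015,0.7,0.001,0.001,-0.003],[0.009,-0.015,0.8,0.001,0.001,-0.003],[0.009,-0.015,0.87,0.001,0.001,-0.003],[0.009,-0.015,0.9,0.001,0.001,-0.003],[0.009,-0.015,0.9,0.001,0.001,-0.003],[0.009,-0.015,0.9,0.001,0.001,-0.003]]}}

```text
time_s: 5.03
position: [0.5094, 0.2673, 0.1201]
tcp_rot: [[0.505, 0.863, 0.002], [0.863, -0.505, 0.002], [0.002, 0.001, -1.0]]
force: [0.1, -0.8, 0.2]
opening: 0.999
```

```bash
python3 - <<'E'
from h import *
row((.509,.2665,.118),-30.4)
for n in("wrist","scene","side"): cv2.imwrite(f"pics/{n}4.png",bot.capture(n))
crop("pics/scene4.png","pics/c4s.png",360,60,160,170,4)
crop("pics/side4.png","pics/c4d.png",130,180,180,150,4)
E
```

```text
t 5.025 pos [0.5094 0.2673 0.1201] F [ 0.0816 -0.837   0.1526] row [-0.0046  0.0004  0.0105  0.0006 -0.0014  0.0005]
```

View pics/wrist4.png

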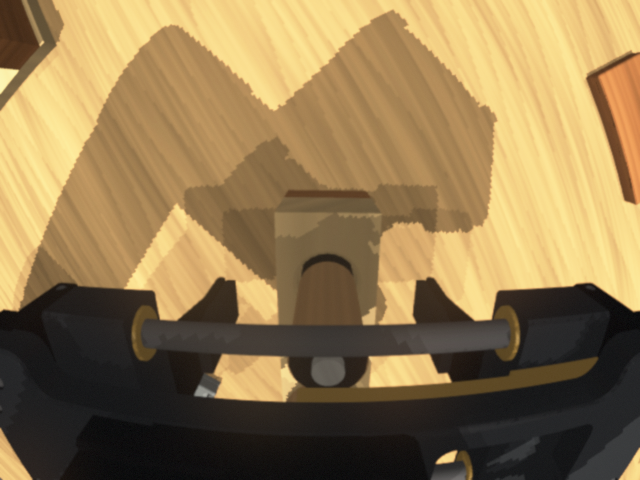

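View pics/c4d.png

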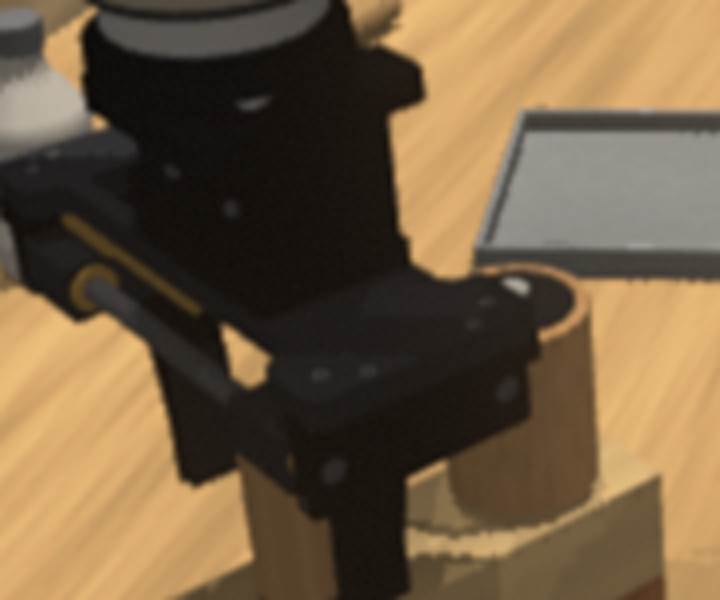

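View pics/c4s.png

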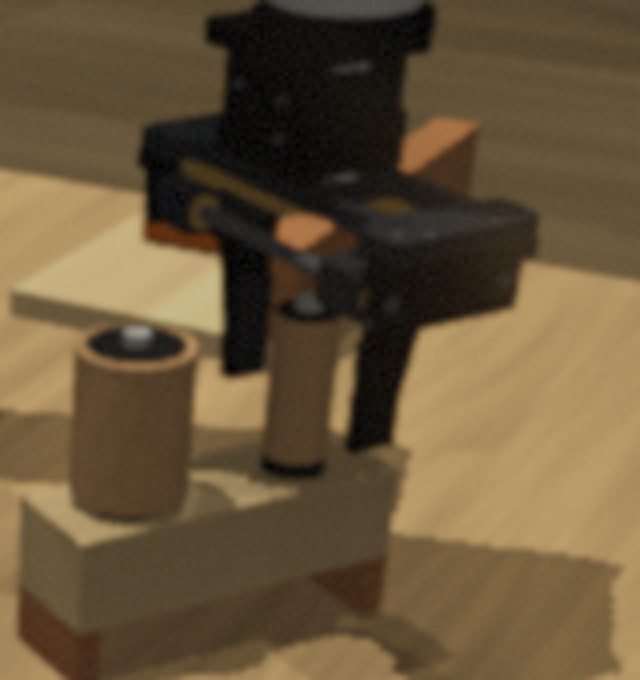

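```bash
python3 - <<'E'
from h import *
s=bot.read_state()
p=wpix((328,371),.156);print(p, (s["tcp_rot"].T@(p-s["position"]))*1000)
E
```

```text
[0.5096 0.2661 0.156 ] [ -0.8154   0.9538 -35.949 ]
```

Call:
{"fn": "carry_out", "kwargs": {"targets": [[-0.004,0.003,0.005,0.001,-0.001,0],[-0.004,0.003,0.005,0.001,-0.001,0],[-0.004,0.003,0.005,0.001,-0.001,0],[-0.004,0.003,0.005,0.001,-0.001,0],[-0.004,0.003,0.005,0.001,-0.001,0],[-0.004,0.003,0.005,0.001,-0.001,0]], "jaw": -0.12}}

```text
time_s: 5.92
position: [0.5093, 0.2664, 0.119]
tcp_rot: [[0.505, 0.863, -0.001], [0.863, -0.505, 0.001], [0.0, -0.001, -1.0]]
force: [0.3, -0.5, -0.6]
opening: 0.465
```

```bash
python3 - <<'E'
from h import *
row((.509,.2665,.119),-30.4)
cv2.imwrite("pics/wrist5.png",bot.capture("wrist"))
crop("pics/wrist5.png","pics/c5.png",230,240,190,150,4)
E
```

```text
t 5.925 pos [0.5093 0.2664 0.119 ] F [ 0.3487 -0.4841 -0.6402] row [-0.0002 -0.0017  0.0001 -0.0006 -0.0003  0.0006]
```

View pics/c5.png

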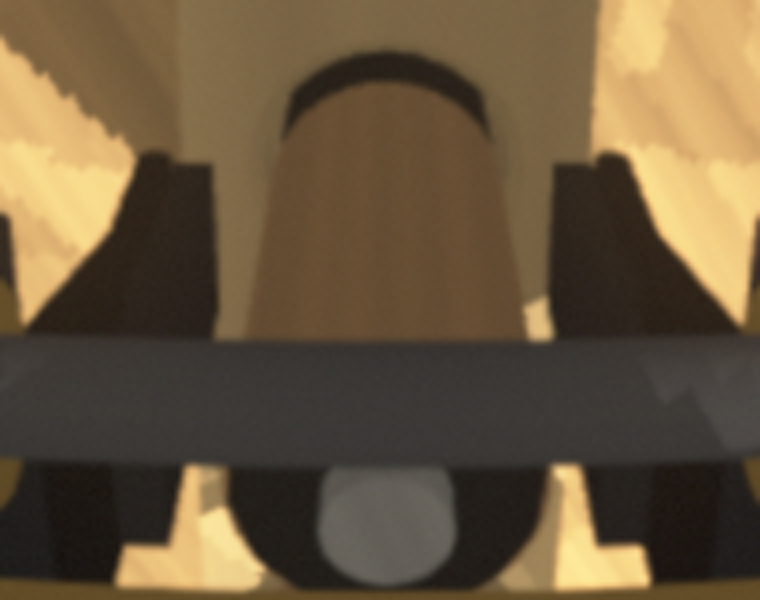

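In the crop the gaps beside the drum are nearly equal, about 32 px left and 27 px right, so the jaws are centred. Closing now.

Call:
{"fn": "carry_out", "kwargs": {"targets": [[0,0,0,0,0,0],[0,0,0,0,0,0],[0,0,0,0,0,0],[0,0,0,0,0,0],[0,0,0,0,0,0],[0,0,0,0,0,0]], "jaw": -1}}

```text
time_s: 6.72
position: [0.5093, 0.2664, 0.119]
tcp_rot: [[0.505, 0.863, -0.001], [0.863, -0.505, 0.001], [0.0, -0.001, -1.0]]
force: [0.9, 0.0, -0.6]
opening: 0.338
```

```bash
python3 - <<'E'
from h import *
row((.509,.2665,.119),-30.4)
for n in("scene","side"): cv2.imwrite(f"pics/{n}6.png",bot.capture(n))
crop("pics/side6.png","pics/c6.png",130,180,180,210,3)
E
```

```text
t 6.725 pos [0.5093 0.2664 0.119 ] F [ 0.8781  0.0118 -0.5724] row [-0.0002 -0.0018  0.0001 -0.0006 -0.0003  0.0006]
```

View pics/c6.png

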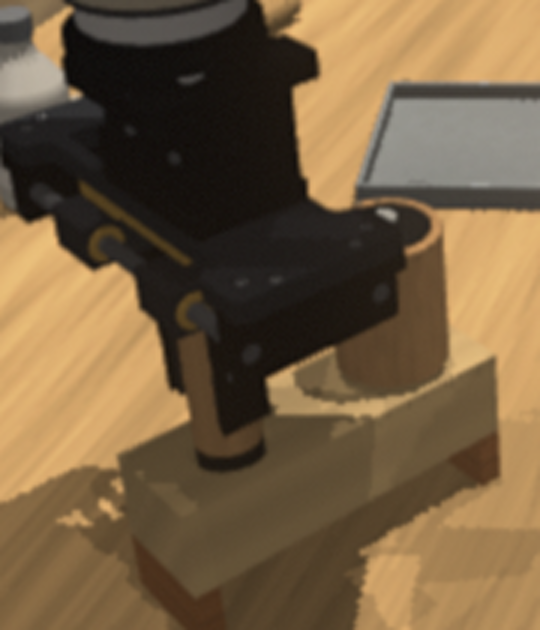

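Gripped: the opening is 0.338, about 29.4 mm. The stand hasn't moved. Lifting slowly and straight up.

Call:
{"fn": "carry_out", "kwargs": {"targets": [[0,0,-0.02,0,0,0],[0,0,-0.04,0,0,0],[0,0,-0.07,0,0,0],[0,0,-0.1,0,0,0],[0,0,-0.13,0,0,0],[0,0,-0.16,0,0,0],[0,0,-0.19,0,0,0],[0,0,-0.22,0,0,0],[0,0,-0.25,0,0,0],[0,0,-0.28,0,0,0],[0,0,-0.31,0,0,0],[0,0,-0.34,0,0,0]]}}

```text
time_s: 8.32
position: [0.5093, 0.2663, 0.1874]
tcp_rot: [[0.505, 0.863, -0.001], [0.863, -0.505, 0.001], [0.0, -0.001, -1.0]]
force: [-0.3, 0.1, -0.8]
opening: 0.338
```

```bash
python3 - <<'E'
from h import *
row((.5095,.2664,.28),-30.4)
for n in("scene","side"): cv2.imwrite(f"pics/{n}7.png",bot.capture(n))
crop("pics/side7.png","pics/c7.png",130,120,190,270,3)
E
```

```text
t 8.325 pos [0.5093 0.2663 0.1874] F [-0.2871  0.0564 -0.8034] row [ 0.0012  0.0001 -0.4631 -0.0006 -0.0003  0.0006]
```

View pics/side7.png

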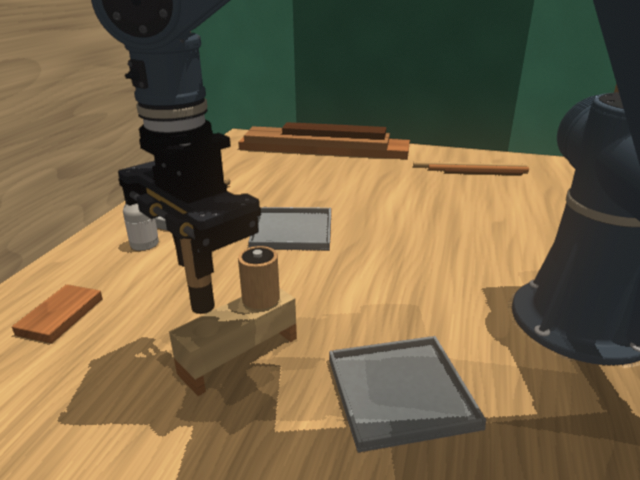

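The slim drum is clear at (200,308) with the stand and wide drum unmoved. I'll raise it further and carry it to the tray.

Call:
{"fn": "carry_out", "kwargs": {"targets": [[0,0,-0.1,0,0,0],[0,0,-0.22,0,0,0],[0,0,-0.34,0,0,0],[0,0,-0.46,0,0,0],[0,0,-0.5,0,0,0],[-0.1,0.07,-0.5,0,0,0],[-0.25,0.17,-0.5,0,0,0],[-0.4,0.28,-0.5,0,0,0],[-0.55,0.38,-0.5,0,0,0],[-0.7,0.485,-0.5,0,0,0],[-0.82,0.57,-0.5,0,0,0],[-0.88,0.61,-0.5,0,0,0],[-0.88,0.61,-0.5,0,0,0]]}}

```text
time_s: 10.05
position: [0.5259, 0.0524, 0.2871]
tcp_rot: [[0.507, 0.862, -0.0], [0.862, -0.507, 0.002], [0.002, -0.001, -1.0]]
force: [-0.3, 0.5, -0.9]
opening: 0.34
```

```bash
python3 - <<'E'
from h import *
row((.5415,-.161,.28),-30.4)
E
```

```text
t 10.05 pos [0.5259 0.0524 0.2871] F [-0.3486  0.4785 -0.8642] row [-0.8805  0.6079  0.0333 -0.0006 -0.001  -0.0004]
```

Call:
{"fn": "carry_out", "kwargs": {"targets": [[-0.1,0.07,0,0,0,0],[-0.25,0.17,0,0,0,0],[-0.4,0.28,0,0,-0.001,0],[-0.55,0.38,0,0,-0.001,0],[-0.7,0.485,0,0,-0.001,0],[-0.82,0.57,0,0,-0.001,0],[-0.88,0.608,0,0,-0.001,0],[-0.88,0.608,0.1,0,-0.001,0],[-0.88,0.608,0.25,0,-0.001,0],[-0.88,0.608,0.4,0,-0.001,0],[-0.88,0.608,0.5,0,-0.001,0],[-0.88,0.608,0.6,0,-0.001,0],[-0.88,0.608,0.7,0,-0.001,0],[-0.88,0.608,0.75,0,-0.001,0],[-0.88,0.608,0.75,0,-0.001,0],[-0.88,0.608,0.75,0,-0.001,0]]}}

```text
time_s: 12.05
position: [0.5421, -0.1605, 0.1373]
tcp_rot: [[0.506, 0.862, 0.0], [0.862, -0.506, 0.0], [0.0, 0.0, -1.0]]
force: [0.5, 0.0, -0.8]
opening: 0.338
```

```bash
python3 - <<'E'
from h import *
row((.5415,-.161,.084),-30.4)
for n in("scene","side"): cv2.imwrite(f"pics/{n}8.png",bot.capture(n))
crop("pics/scene8.png","pics/c8.png",210,190,200,210,3)
crop("pics/side8.png","pics/c8d.png",220,150,150,110,5)
E
```

```text
t 12.05 pos [ 0.5421 -0.1605  0.1373] F [ 0.4502  0.0434 -0.7978] row [-0.0037 -0.0017  0.2667  0.0002 -0.0002 -0.0002]
```

View pics/c8.png

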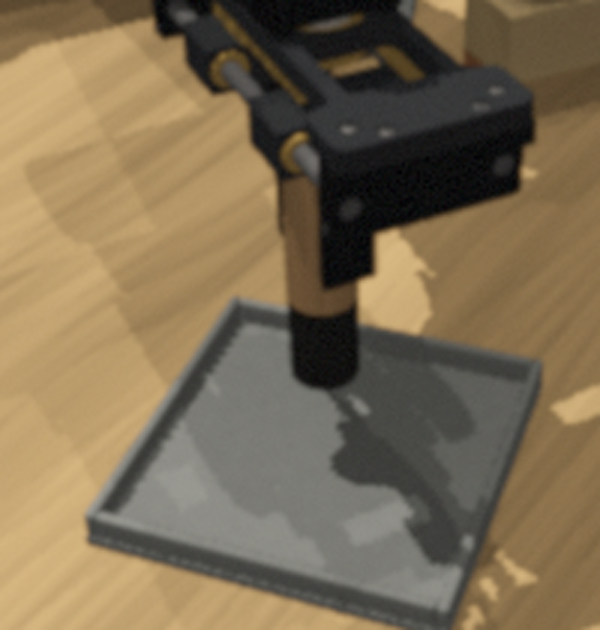

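View pics/c8d.png

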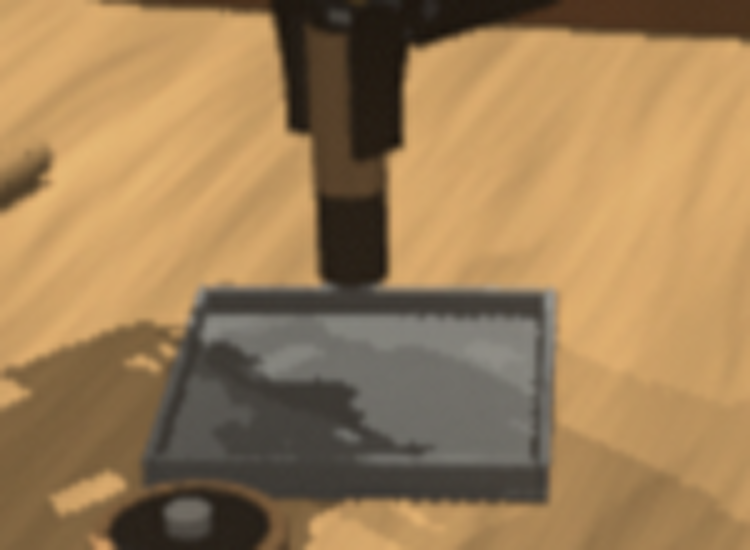

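The drum hangs upright over the tray's centre. Its lower end is at about (318,314) in the scene view and (290,205) in the side view.

```bash
python3 - <<'E'
from h import *
print(tri([(318,313.5),(290.3,204)]))
for z in (.05,.058,.065): print(z,proj("scene",(.542,-.1605,z)),proj("side",(.542,-.1605,z)))
E
```

```text
[ 0.5437 -0.1638  0.0588]
0.05 [318.6296 316.8661] [290.7639 208.5876]
0.058 [318.4745 312.131 ] [290.623 205.063]
0.065 [318.3371 307.9364] [290.4987 201.9579]
```

Call:
{"fn": "carry_out", "kwargs": {"targets": [[0,0,0.04,0,0,0],[0,0,0.08,0,0,0],[0,0,0.12,0,0,0],[0,0,0.16,0,0,0],[0,0,0.19,0,0,0],[0,0,0.22,0,0,0],[0,0,0.24,0,0,0],[0,0,0.25,0,0,0],[0,0,0.25,0,0,0],[0,0,0.25,0,0,0]]}}

```text
time_s: 13.4
position: [0.5424, -0.1609, 0.0877]
tcp_rot: [[0.507, 0.862, 0.001], [0.862, -0.507, -0.0], [0.0, 0.001, -1.0]]
force: [0.1, 0.0, -0.6]
opening: 0.338
```

Call:
{"fn": "carry_out", "kwargs": {"targets": [[0,0,0.003,0,0,0],[0,0,0.006,0,0,0],[0,0,0.009,0,0,0],[0,0,0.011,0,0,0],[0,0,0.012,0,0,0],[0,0,0.012,0,0,0]]}}

```text
time_s: 14.15
position: [0.5423, -0.1609, 0.0853]
tcp_rot: [[0.506, 0.862, 0.001], [0.862, -0.506, -0.0], [0.0, 0.001, -1.0]]
force: [-0.0, 0.6, -0.5]
opening: 0.337
```

Call:
{"fn": "carry_out", "kwargs": {"targets": [[0,0,0.002,0,0,0],[0,0,0.004,0,0,0],[0,0,0.005,0,0,0],[0,0,0.006,0,0,0],[0,0,0.006,0,0,0]]}}

```text
time_s: 14.78
position: [0.5423, -0.1609, 0.0841]
tcp_rot: [[0.506, 0.862, 0.001], [0.862, -0.506, -0.0], [0.0, 0.001, -1.0]]
force: [-0.9, 1.0, -0.7]
opening: 0.34
```

Call:
{"fn": "carry_out", "kwargs": {"targets": [[0,0,0.002,0,0,0],[0,0,0.004,0,0,0],[0,0,0.005,0,0,0],[0,0,0.006,0,0,0],[0,0,0.006,0,0,0]]}}

```text
time_s: 15.4
position: [0.5424, -0.1609, 0.0839]
tcp_rot: [[0.506, 0.862, 0.002], [0.862, -0.506, -0.001], [0.0, 0.002, -1.0]]
force: [-1.2, 0.1, 7.1]
opening: 0.336
```

```bash
python3 - <<'E'
from h import *
row((.5415,-.161,.083),-30.4)
for n in("scene","side"): cv2.imwrite(f"pics/{n}9.png",bot.capture(n))
crop("pics/scene9.png","pics/c9.png",210,190,200,210,3)
crop("pics/side9.png","pics/c9d.png",220,150,150,110,5)
E
```

```text
t 15.4 pos [ 0.5424 -0.1609  0.0839] F [-1.1538  0.0546  7.1416] row [-0.0029 -0.0037  0.0047  0.0011 -0.0001 -0.0003]
```

View pics/c9.png

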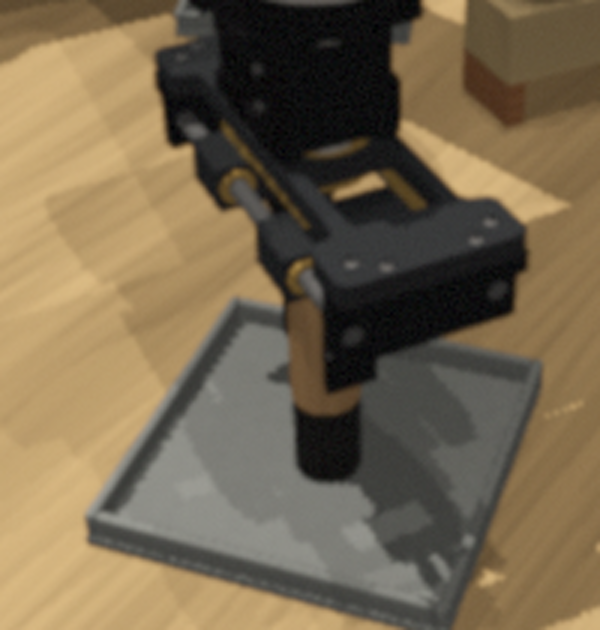

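View pics/c9d.png

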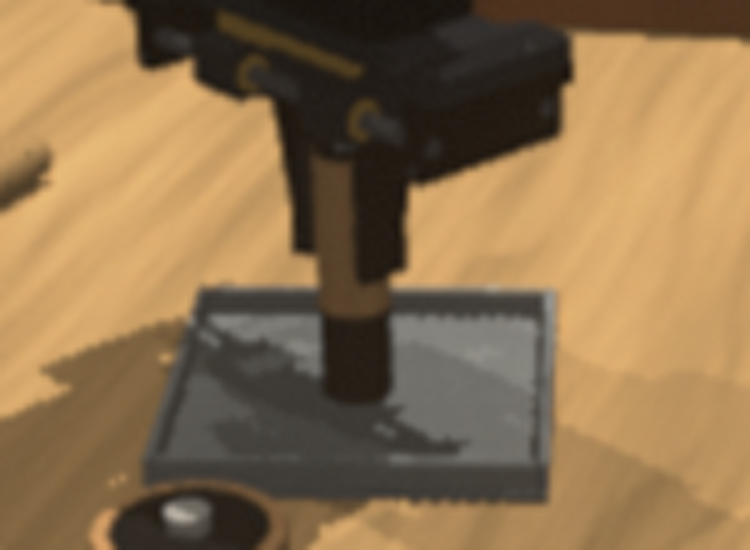

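Contact reads 7 N upward, and the drum stands on the tray floor at about (319,347) in the scene view. I'll open partway first, then fully.

Call:
{"fn": "carry_out", "kwargs": {"targets": [[0,0,0,0,0,0],[0,0,0,0,0,0],[0,0,0,0,0,0],[0,0,0,0,0,0]], "jaw": -0.1}}

```text
time_s: 16.0
position: [0.5424, -0.1609, 0.0837]
tcp_rot: [[0.506, 0.862, 0.001], [0.862, -0.506, -0.001], [0.0, 0.001, -1.0]]
force: [1.0, 0.1, -0.5]
opening: 0.45
```

Call:
{"fn": "carry_out", "kwargs": {"targets": [[0,0,0,0,0,0],[0,0,0,0,0,0],[0,0,0,0,0,0],[0,0,0,0,0,0],[0,0,0,0,0,0],[0,0,0,0,0,0]], "jaw": 1}}

```text
time_s: 16.75
position: [0.5424, -0.1609, 0.0838]
tcp_rot: [[0.506, 0.862, 0.001], [0.862, -0.506, -0.001], [0.0, 0.002, -1.0]]
force: [-0.0, -0.3, 0.1]
opening: 0.982
```

Call:
{"fn": "carry_out", "kwargs": {"targets": [[0,0,-0.05,0,0,0],[0,0,-0.1,0,0,0],[0,0,-0.2,0,0,0],[0,0,-0.35,0,0,0],[0,0,-0.5,0,0,0],[0,0,-0.65,0,0,0],[0,0,-0.8,0,0,0],[0,0,-0.95,0,0,0],[0,0,-1,0,0,0],[0,0,-1,0,0,0]]}}

```text
time_s: 18.0
position: [0.5421, -0.1607, 0.2844]
tcp_rot: [[0.506, 0.862, 0.003], [0.862, -0.506, -0.001], [0.0, 0.003, -1.0]]
force: [-0.6, -0.6, -0.0]
opening: 0.999
```

```bash
python3 - <<'E'
from h import *
row((.5415,-.161,.083),-30.4)
for n in("scene","side"): cv2.imwrite(f"pics/{n}10.png",bot.capture(n))
E
```

```text
t 18.0 pos [ 0.5421 -0.1607  0.2844] F [-0.5634 -0.5968 -0.0262] row [-0.0031 -0.005   1.0069  0.0018 -0.0002 -0.0002]
```

View pics/scene10.png

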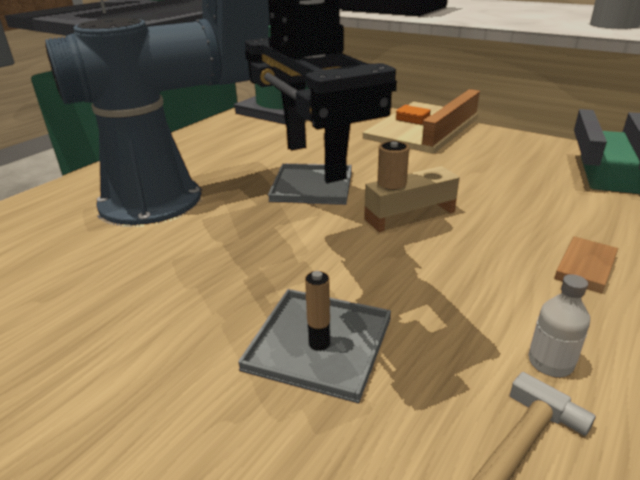

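View pics/side10.png

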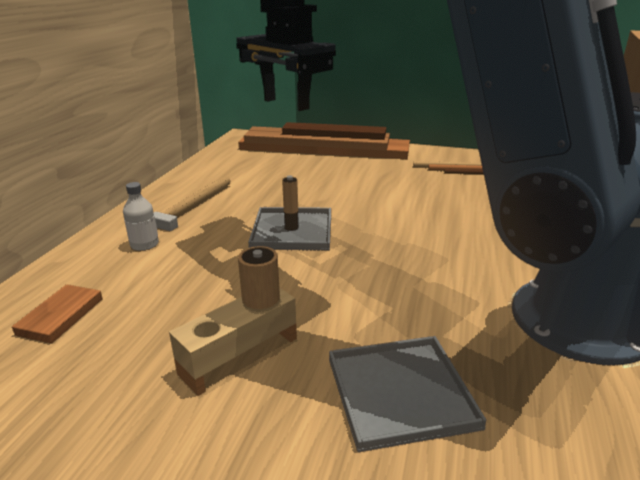

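The slim drum stands upright mid-tray, with its top at (317,275) and foot at (319,345) in the scene view. The stand and wide drum are at the same pixels as at the start, and the arm is clear. Handing in.

```bash
python3 -c "
from rig import bot
print(bot.hand_in(), bot.read_state()['time_s'])"
```

```text
the job is handed in; nothing more can be done
the job is handed in; nothing more can be done
```

The slim drum is standing upright near the centre of the right-hand tray, and I handed the job in with about 18 s on the robot's clock. `hand_in` gives no verdict, so I don't know the official result.

- **Lift:** I gripped the drum with the jaws square to the stand's long axis and drew it straight up. The side picture then showed it clear of its well, with the stand and wide drum where they had been.
- **Placing:** I lowered the drum until the force reading rose to about 7 N, at the height expected for contact with the tray floor, so it was not dropped. I then opened the jaws in two steps and moved straight up.
- **Last pictures:** The drum stands upright in the tray, and the stand and wide drum look unmoved from the start. The arm is about 200 mm above the grasp height, touching nothing.

No check failed. The camera estimates of the drum and tray positions differed by about 2–4 mm. I didn't measure the final tilt or the stand's movement in numbers; both are judged from the pictures.

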